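Reset the games-room scoring console

ROBOT

A 6-joint arm with a two-finger parallel gripper is mounted at the origin on the work surface. World frame = base frame: x ahead of the robot, y to its left, z up, the work surface at z = 0. Lengths are in m, angles in degrees, forces in N, time in s.
With the tool pointing down it reaches from about 0.35 to 0.875 m from the base axis. Payload 4.2 kg.
Tool frame: the origin (TCP) lies at the very end of the fingers, on their centre line; the grasp point (between the pads) lies 19 mm behind it (r.grip_point_offset is the distance from the TCP to the grasp point, in m); z points along the fingers, y is the line along which they close (so a half turn about z gives the same grasp; the last joint's range is limited). The gripper opens to 87 mm and grips with 3 to 60 N. Pads are 19 mm wide; open, the fingers measure 117 mm over their backs; the gripper's body (75 mm by 190 mm) begins 51 mm behind the grasp point.
Start: joints at [88.556, 22.042, 0.453, 0, -68.411, -14.817], TCP at [0.175, 0.6, 0.223] pointing down, gripper open.
Joint ranges: [-179.83, 179.83], [-69.29, 118.12], [-61.27, 80.66], [-181.25, 117.63], [-171.15, -9.14], [-177.46, 177.46]. Speed limits (degrees/s): [159.86, 159.86, 180, 180, 180, 180].

INTERFACE

Orientations are given as a 3x3 rotation matrix whose columns are the frame's x, y, z axes.
In Python, from station import r, cams gives the robot as it stands. The module is installed in compiled form; this text tells all that it offers.
- The arm moves only by the shell command python3 -m handwheel 'ROWS'. ROWS is JSON, a list that holds one entry, the list of rows, each a list of 7 numbers: the turn, a rotation vector about the tool's x, y, z in units of 6 degrees (1.0 is 6 degrees), then the shift along the tool's x, y, z in m, then the finger opening in m, from 0 to 0.087. In form: [[[ax, ay, az, x, y, z, jaw], ...]]. A call has 1 to 12 rows; each row shifts and turns the commanded pose from where the row before left it, along the tool's axes as they then stand; what a row does not reach is not made up. A row lasts 1/10 s, in which the tool goes at most 50 mm and 8.59 degrees, less where a joint would pass 70% of its speed; a pose out of reach is approached as far as the arm can. A call with a gripper value outside its range is refused whole. The fingers move at their own pace and stop on an object; the grip force is fixed at half the most. Time passes only in rows, so rows that do not move let the fingers close. It gives the time, the measured TCP pose, the force, the opening and the grip force at its end, in the units of the state.
- r.sense(): the state, without advancing time (a new reading comes with each control period).
- cams.capture(name): name is "scene" or "top" or "wrist"; returns the picture (400x640x3 uint8, red, green, blue); there is no depth.
- cams.get_calibration(name): a dict with "camera_matrix" (3x3 intrinsics, pixels), "k1" (the pictures are not rectified: a ray, as slopes to the right and down, at radius r is drawn at 1 + k1 r^2 times it, then the intrinsics apply), "rvec" (rotation vector, rad) and "tvec" (3), from world to camera coordinates, as OpenCV has them; the wrist camera has in their place "T_tool_cam" (4x4, takes a point from camera to tool coordinates, whose origin is the TCP and whose axes are the flange's). Camera axes: x right, y down, z forward; pixel columns grow to the right and rows downward; lengths in m; the calibration is good to about 2 mm. A picture is of the moment at which its call begins: read the wrist's pose just before it. get_calibration takes no time and is no camera call.
- r.finish_job(): hands the job in; it is judged then, once.
The state is a dict: "time_s": time; "joints": joint angles; "joint_velocities": joint speeds; "effort": joint torques, N m; "tcp_pos": TCP position; "ee_rot": TCP orientation; "wrist_force": force on the tool from outside, world axes, zero at the start; "moment": the same for the moment, N m; "gripper_width": opening from 0.0 (shut) to 1.0 (fully open); "gripper_force": force on a finger pad.
Only numpy, scipy, OpenCV 4.12 (cv2) and the standard library are available. Lean on these libraries where they do the work, as an engineer would, in place of code of your own. Each camera call takes 0.05 s, during which the arm holds its last target. There are 200 camera calls.

TASK

Roll the console's ribbed thumbwheel with a fingertip until its three-pip face is on top, level with the white index marks. Then take the metal stylus from its fork stand, push the button at the bottom of the deep hole in the sloping panel fully in with it and keep it in for about a second. Let the button spring back, hang the stylus in the fork again by its collar, upright and free, and leave the other things where they are.

Things in the scene. Friction and masses are not known exactly. Their poses are not given: they have to be found in the camera images.
- console: grey desk console, fixed. Origin on the table; x points from its low front (towards the robot) to its back, y to its left, z up. Footprint x -40..110, y -100..90 mm. Right half (y -100..-10): panel sloping 40 degrees, rising backwards from 36 to 114 mm height. Left half: thumbwheel between two cheeks 66 mm high, 44 mm apart, with white index marks (tops at 79 mm) at the wheel's top dead centre
- wheel_axis (a point): centre of the thumbwheel, 60 mm above the table; axes as the console's, the axle along y. Black wheel 32 mm wide: core of 22 mm radius, six straight ribs 5 mm thick reaching to 42 mm radius, one every 60 degrees. On the core between the ribs are faces with one to six raised white pips
- wheel (a joint): thumbwheel angle q, rad; grows as its top is rolled towards the console's back. 0: one pip on top; 1.047: two; 2.094: three; 3.142: four... Ribs stand at q + 30 + 60 k degrees from the top, counted towards the back. Starts at -0.3 to 0.45. No detents: friction (about 1.5 N at the ribs) keeps it where it is left. Stops at -0.7 and 5.4
- reset_mouth (a point): centre of the mouth of the round hole in the sloping panel; its z axis points out of the hole (the panel's normal, 40 degrees from vertical, leaning to the front), x up the slope, y to the console's left. The hole is 18 mm wide and straight; the button's face (white, 15 mm wide) lies 28 mm below the mouth when released
- reset (a joint): travel of the reset button into the hole, m: 0 released, 0.006 fully in; it springs back. It starts to move at 1.5 N and is fully in at about 5 N, so 34 mm below the mouth
- stand: wooden fork stand, fixed, base 90 x 100 mm; origin on the table straight below point fork. Two prongs, 8 mm thick, tops at 120 mm, point to -x (the front); the slot between them is 16 mm wide, open to the front and from above; prongs' ends at x -30, slot's closed end at x +17, outer sides at y +-30 mm; post behind, at x 34..50 mm
- fork (a point): the point in the slot, level with the prongs' tops, where the stylus's axis belongs; axes as the stand's
- stylus: metal stylus, 155 mm long, about 80 g, loose; hangs upright in the fork by its collar. Origin on its axis at the collar's underside, z along the axis from tip to head. Collar: disc 34 mm wide, 5 mm thick. Above it a round head of 22 mm diameter up to z = 60 mm; below it a stem of 10 mm diameter for 50 mm, then a tip of 7 mm diameter for 45 mm
- stylus_tip (a point): the end of the stylus's tip, 95 mm below the collar's underside
- stylus_grip (a point): point on the axis of the head where to grip, 35 mm above the collar's underside
- mug: white mug, 80 mm wide and 90 mm high, behind the console; bystander, origin at the centre of its underside
- bottle: brown bottle, 62 mm wide and 190 mm high, behind the stand; bystander, origin at the centre of its underside
- can: bare metal can, 54 mm wide and 100 mm high, between console and stand; bystander, origin at the centre of its underside
- chalk: cue chalk cube, 24 mm, beside the stand; bystander, origin at the centre of its underside
- remote: black remote control, 46 x 160 x 20 mm, in front of the stand; bystander, origin at the centre of its underside
- dart_case: dark dart case, 70 x 170 x 26 mm, in front of the console; bystander, origin at the centre of its underside
- coasters: stack of cork coasters, 92 mm wide and 22 mm high, near the robot; bystander, origin at the centre of its underside
Things that resemble listed ones, but are neither listed nor needed, are in the scene too. Leave any orange look-alike of the stylus alone. Several things look just like the stand: the one meant starts farthest to the robot's right.

How it is judged (in metres and radians):
On the way, in this order (a step that is already met when the one before it is completed fails the run):
1. the wheel stands with three pips on top, the stylus still in its fork (value of joint wheel between 1.92 and 2.27 rad and horizontal distance between stylus and fork below 0.009 m), for 0.3 s.
2. the stylus is lifted out of the fork (distance between stylus and fork above 0.05 m), for 0.1 s.
3. the button is held fully in by the stylus's tip, down the hole (value of joint reset above 0.0045 m and z of stylus_tip in the frame of reset_mouth below -0.026 m and distance between stylus_tip and reset_mouth below 0.045 m), for 0.6 s.
At the end, for the whole second after the job is handed in: wheel within 10 degrees of three pips on top; button sprung back (under 1.5 mm of travel); stylus hanging at rest by its collar in the fork: axis within 9 mm of the slot's point, collar's underside within 3 mm of the prongs' tops, tilted under 7 degrees (all of step 1 and z of stylus in the frame of fork between -0.003 and 0.003 m and angle between stylus's own z axis and vertical below 0.12 rad and linear speed of stylus below 0.02 m/s and value of joint reset below 0.0015 m); the robot touches nothing.
It fails at once if another thing on the table is shifted by more than 40 mm (distance of any of mug, bottle, can, chalk, remote, dart_case, coasters from where it was at the start of the episode above 0.04 m).
It fails at once if another thing on the table is tipped over (angle between any of mug, bottle, can, chalk, remote, dart_case, coasters's own z axis and vertical above 0.6 rad).
It also fails if it takes over 72 s, if anything falls off the work surface, if the arm or the gripper's body presses on something with over 40 N, if the wrist force passes 120 N, or if a joint passes its speed limit or range.

## Working session

There is one attempt and no reset: what is moved stays moved. The work goes in short steps, Python scripts to look and compute and a shell command to move; the robot and the scene stay as the last step left them, time stands still between calls to the robot, and variables do not carry over. Pictures are saved under pics/ and viewed, at most 10 in all, crops included, and the job is handed in when it is done.

```bash
mkdir -p pics; ls; python3 - <<'E'
from station import r,cams
import cv2,numpy as np
s=r.sense();print(s['time_s'],s['tcp_pos'],s['ee_rot'],s['gripper_width'],s['wrist_force'])
for n in("scene","top"):
    im=cams.capture(n);cv2.imwrite(f"pics/{n}0.png",im[:,:,::-1]);print(n,cams.get_calibration(n))
print(cams.get_calibration("wrist"))
E
```

```text
pics
0.0 [0.17480581 0.59942304 0.22146267] [[ 9.59933220e-01 -2.80228306e-01 -5.55841397e-04]
 [-2.80228851e-01 -9.59930858e-01 -2.13034282e-03]
 [ 6.34130506e-05  2.20074964e-03 -9.99997576e-01]] 1.0015413378024467 [-0.86366872  0.07798303 -0.30331125]
scene {'camera_matrix': array([[421.40166209,   0.        , 322.9969662 ],
       [  0.        , 421.40166209, 196.46061055],
       [  0.        ,   0.        ,   1.        ]]), 'k1': -0.08411530659131965, 'rvec': array([ 1.15473067,  2.44438932, -0.91939578]), 'tvec': array([ 0.27516414, -0.25073862,  1.40420605])}
top {'camera_matrix': array([[415.21490444,   0.        , 322.69260829],
       [  0.        , 415.21490444, 194.79733903],
       [  0.        ,   0.        ,   1.        ]]), 'k1': -0.020555184913837513, 'rvec': array([ 2.125251  , -2.15378687,  0.16924489]), 'tvec': array([0.0706883 , 0.51652436, 1.01712028])}
{'camera_matrix': array([[278.57202607,   0.        , 320.92769016],
       [  0.        , 278.57202607, 201.61046866],
       [  0.        ,   0.        ,   1.        ]]), 'k1': -0.026543764049994124, 'T_tool_cam': array([[ 1.30422119e-03, -9.53706247e-01, -3.00736919e-01,
         8.15554707e-02],
       [ 9.99999149e-01,  1.23961653e-03,  4.05637095e-04,
        -1.63074548e-03],
       [-1.40601762e-05, -3.00737192e-01,  9.53707052e-01,
        -1.62396604e-01],
       [ 0.00000000e+00,  0.00000000e+00,  0.00000000e+00,
         1.00000000e+00]])}
```

View pics/scene0.png

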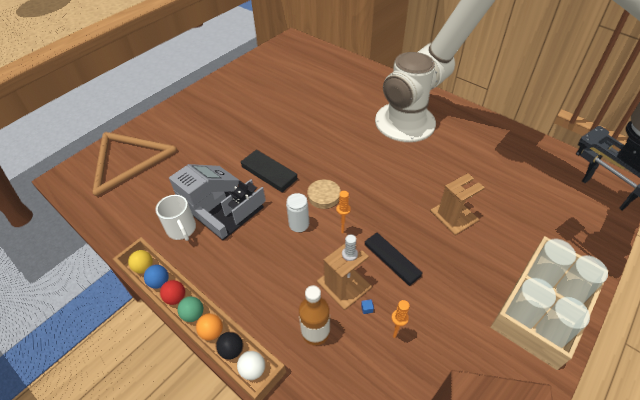

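View pics/top0.png

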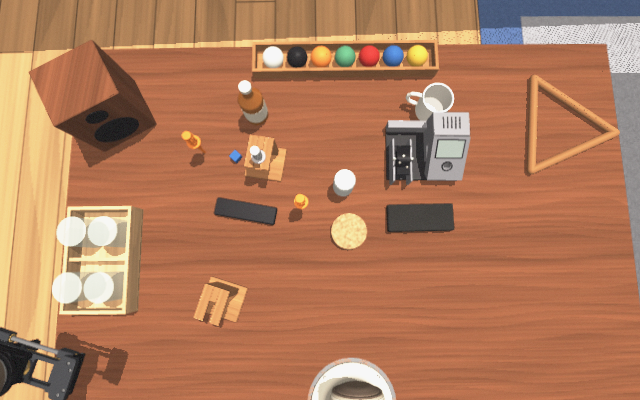

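The top view has world +x up and +y to the left. The two fork stands are at (265,158), holding the metal stylus, and at (220,300), empty. The first is farther to the robot's right (smaller y), has the chalk and remote beside it, and fits. The console is at (428,150), the can at (344,183), and the orange look-alikes are at (301,202) and (192,142). I'll confirm with one enlarged crop.

```bash
cat > h.py <<'E'
import numpy as np,cv2
from station import r,cams
def ext(n,s=None):
    c=cams.get_calibration(n)
    if n!="wrist":
        R=cv2.Rodrigues(c['rvec'])[0];return c,R.T,-R.T@c['tvec']
    T=np.eye(4);T[:3,:3]=s['ee_rot'];T[:3,3]=s['tcp_pos'];T=T@c['T_tool_cam'];return c,T[:3,:3],T[:3,3]
def ray(n,px,s=None):
    c,R,o=ext(n,s);K=c['camera_matrix'];d=np.array([(px[0]-K[0,2])/K[0,0],(px[1]-K[1,2])/K[1,1]])
    u=d.copy()
    for _ in range(20):u=d/(1+c['k1']*(u@u))
    v=R@np.r_[u,1];return o,v/np.linalg.norm(v)
def plane(n,px,z,s=None):
    o,v=ray(n,px,s);return o+v*(z-o[2])/v[2]
def proj(n,P,s=None):
    c,R,o=ext(n,s);q=R.T@(np.asarray(P)-o);u=q[:2]/q[2];u=u*(1+c['k1']*(u@u));K=c['camera_matrix'];return u*K[0,0]+K[:2,2]
def tri(rs):
    A=np.zeros((3,3));b=np.zeros(3)
    for o,v in rs:
        M=np.eye(3)-np.outer(v,v);A+=M;b+=M@o
    p=np.linalg.solve(A,b);return p,[np.linalg.norm((np.eye(3)-np.outer(v,v))@(p-o)) for o,v in rs]
E
python3 - <<'E'
import cv2,numpy as np
im=cv2.imread("pics/top0.png");a=im[100:200,225:325];b=im[95:195,375:475]
a=cv2.resize(a,(400,400),interpolation=cv2.INTER_CUBIC);b=cv2.resize(b,(400,400),interpolation=cv2.INTER_CUBIC)
cv2.imwrite("pics/crop1.png",np.hstack([a,b]))
E
```

```text
(no output)
```

View pics/crop1.png

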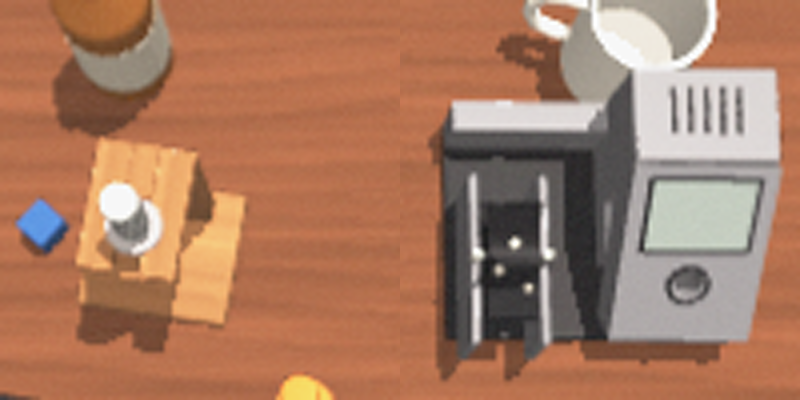

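```bash
python3 - <<'E'
from h import *
np.set_printoptions(precision=4,suppress=True)
A=lambda x,y:(225+x/4-.4,100+y/4-.4)
B=lambda x,y:(375+(x-400)/4-.4,95+y/4-.4)
for nm,p,z in[("mkL",B(480,254),.079),("mkR",B(547,254),.079),("pFR",B(748,342),.036),("pFL",B(608,338),.036),("pTR",B(780,160),.114),("pTL",B(637,158),.114),("hole~",B(688,287),.06),
 ("head",A(118,198),.18),("collar",A(139,228),.125),("frL",A(78,262),.12),("frR",A(175,280),.12),("bkL",A(98,138),.12),("bkR",A(200,152),.12),("baseFR",A(222,325),.012),("baseBR",A(245,195),.012)]:
    print(nm,plane("top",p,z))
im=cv2.imread("pics/scene0.png")
a=cv2.resize(im[225:315,300:400],(400,360),interpolation=cv2.INTER_CUBIC);b=cv2.resize(im[150:240,165:265],(400,360),interpolation=cv2.INTER_CUBIC)
cv2.imwrite("pics/crop2.png",np.hstack([a,b]))
E
```

```text
mkL [ 0.6015 -0.1165  0.079 ]
mkR [ 0.601  -0.1583  0.079 ]
pFR [ 0.5518 -0.295   0.036 ]
pFL [ 0.5556 -0.2046  0.036 ]
pTR [ 0.6492 -0.2953  0.114 ]
pTL [ 0.6515 -0.2082  0.114 ]
hole~ [ 0.5831 -0.251   0.06  ]
head [0.6015 0.2169 0.18  ]
collar [0.5981 0.2134 0.125 ]
frL [0.579  0.2503 0.12  ]
frR [0.5673 0.1924 0.12  ]
bkL [0.6555 0.2395 0.12  ]
bkR [0.6459 0.1779 0.12  ]
baseFR [0.5607 0.1754 0.012 ]
baseBR [0.6487 0.1603 0.012 ]
```

View pics/crop2.png

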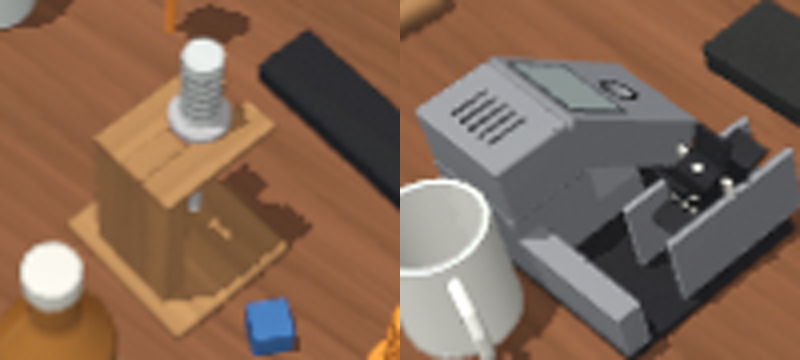

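Both crops confirm the metal stylus hangs in the stand at top (265,158). In the top view the index marks are at (395,158) and (412,158), the one-pip face is near the top, and the hole is at (447,167). The stand measures 79 x 60 mm and its fork point is at about (0.602, 0.217), which matches the stylus head. The console yaw is about -1.7°. I'm moving above the wheel, fingers shut.

```bash
python3 -m handwheel '[[[0,0,-1.22,0,0,0,0],[0,0,-1.22,0,0,0,0],[0,0,0,0.02,0.036,0,0],[0,0,0,0.02,0.036,0,0],[0,0,0,0.02,0.036,0,0],[0,0,0,0.02,0.036,0,0],[0,0,0,0.02,0.036,0,0],[0,0,0,0.02,0.036,0,0],[0,0,0,0.02,0.036,0,0],[0,0,0,0.02,0.036,0,0],[0,0,0,0.02,0.036,0,0],[0,0,0,0.02,0.036,0,0]]]'
python3 -m handwheel '[[[0,0,0,0.02,0.036,0,0],[0,0,0,0.02,0.036,0,0],[0,0,0,0.02,0.036,0,0],[0,0,0,0.02,0.036,0,0],[0,0,0,0.02,0.036,0,0],[0,0,0,0.02,0.036,0,0],[0,0,0,0.02,0.036,0,0],[0,0,0,0.02,0.036,0,0],[0,0,0,0.02,0.036,0,0],[0,0,0,0.02,0.036,0,0],[0,0,0,0,0,0,0],[0,0,0,0,0,0,0]]]'
python3 - <<'E'
from h import *
s=r.sense();print(s['time_s'],s['tcp_pos'],s['ee_rot'],s['joints'])
im=cams.capture("wrist");cv2.imwrite("pics/w1.png",im[:,:,::-1])
cv2.imwrite("pics/w1b.png",cv2.resize(im[100:400,140:540,::-1],(800,600),interpolation=cv2.INTER_CUBIC))
E
```

```text
time_s: 1.3
tcp_pos: [0.3649, 0.2327, 0.2224]
ee_rot: [[1.0, -0.028, -0.0], [-0.028, -1.0, -0.0], [-0.0, 0.0, -1.0]]
wrist_force: [0.2, -0.3, -0.6]
gripper_width: 0.031
gripper_force: 0.0
time_s: 2.5
tcp_pos: [0.5541, -0.1318, 0.2215]
ee_rot: [[1.0, -0.03, -0.002], [-0.03, -1.0, 0.0], [-0.002, -0.0, -1.0]]
wrist_force: [-0.1, 0.6, 0.0]
gripper_width: 0.005
gripper_force: 0.0
2.5 [ 0.55407772 -0.13184142  0.22147854] [[ 9.99534579e-01 -3.04323931e-02 -2.11993304e-03]
 [-3.04318242e-02 -9.99536800e-01  3.00102736e-04]
 [-2.12808393e-03 -2.35449632e-04 -9.99997708e-01]] [ 2.89688689e+00  1.67617291e+01 -7.52592708e+00 -2.55506356e-02
 -6.58327851e+01  8.53696954e+01]
```

View pics/w1b.png

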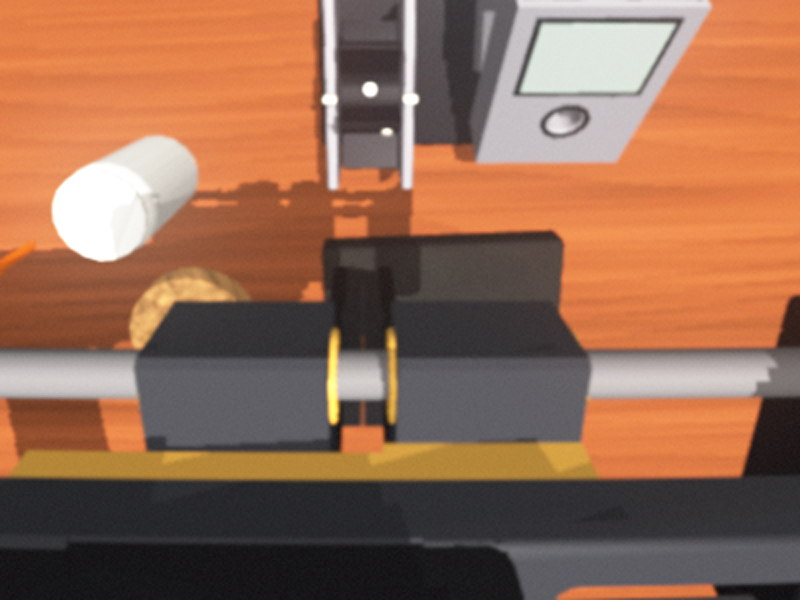

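The wrist view shows the index marks at crop (330,99) and (411,99), the one-pip at (370,89), and the hole mouth at (566,121). Full-picture pixels are 140+x/2, 100+y/2.

```bash
python3 - <<'E'
from h import *
np.set_printoptions(precision=4,suppress=True)
s=r.sense();F=lambda x,y:(140+x/2-.2,100+y/2-.2)
for n,p,z in[("mL",F(330,99),.079),("mR",F(411,99),.079),("pip",F(370,89),.083),("pFR",F(616,162),.036),("pFL",F(478,162),.036),("cheekL",F(333,188),.066),("cheekR",F(408,188),.066)]:
    print(n,plane("wrist",p,z,s))
B=lambda x,y:(375+(x-400)/4-.4,95+y/4-.4)
print("pip top",plane("top",B(515,243),.083))
R=[ray("wrist",F(566,121),s),ray("top",B(688,287))]
print("hole tri",tri(R))
n=np.array([-np.sin(np.radians(40)),0,np.cos(np.radians(40))]);p0=np.array([.5535,-.25,.036])
for o,v in R: print("hole plane",o+v*(n@(p0-o))/(n@v))
print("marks tri",tri([ray("wrist",F(330,99),s),ray("top",B(480,254))]),tri([ray("wrist",F(411,99),s),ray("top",B(547,254))]))
E
```

```text
mL [ 0.5995 -0.1129  0.079 ]
mR [ 0.5983 -0.1568  0.079 ]
pip [ 0.6047 -0.1347  0.083 ]
pFR [ 0.5494 -0.2924  0.036 ]
pFL [ 0.5518 -0.2033  0.036 ]
cheekL [ 0.5456 -0.1115  0.066 ]
cheekR [ 0.5443 -0.1561  0.066 ]
pip top [ 0.6073 -0.1378  0.083 ]
hole tri (array([ 0.5818, -0.2484,  0.065 ]), [np.float64(0.001002050878887521), np.float64(0.0010020508788875122)])
hole plane [ 0.5807 -0.2496  0.0588]
hole plane [ 0.583  -0.2507  0.0607]
marks tri (array([ 0.6   , -0.1142,  0.0873]), [np.float64(0.0009579430571146587), np.float64(0.0009579430571147819)]) (array([ 0.5992, -0.1564,  0.0866]), [np.float64(0.0002090527083321292), np.float64(0.0002090527083320977)])
```

Wheel axis is at (0.600, -0.136) and q0 is about 0.25 rad. Two strokes of about 60° are needed with the fingertips at z = 0.088. First stroke.

```bash
python3 -m handwheel '[[[0,0,0,0.011,0.004,0.03,0],[0,0,0,0,0,0.045,0],[0,0,0,0,0,0.04,0],[0,0,0,0,0,0.0185,0],[0,0,0,0.007,0,0,0],[0,0,0,0.007,0,0,0],[0,0,0,0.007,0,0,0],[0,0,0,0.007,0,0,0],[0,0,0,0.008,0,0,0],[0,0,0,0,0,0,0]]]'
python3 -m handwheel '[[[0,0,0,-0.002,0,-0.02,0],[0,0,0,-0.02,0,-0.04,0],[0,0,0,-0.02,0,-0.03,0],[0,0,0,-0.01,0,-0.03,0],[0,0,0,0,0,0,0],[0,0,0,0,0,0,0]]]'
python3 - <<'E'
from h import *
s=r.sense();print(s['time_s'],s['tcp_pos'])
im=cams.capture("wrist");cv2.imwrite("pics/w2.png",im[:,:,::-1])
cv2.imwrite("pics/w2b.png",cv2.resize(im[100:250,220:420,::-1],(800,600),interpolation=cv2.INTER_CUBIC))
E
```

```text
time_s: 3.55
tcp_pos: [0.603, -0.1365, 0.0896]
ee_rot: [[1.0, -0.028, 0.002], [-0.028, -1.0, -0.0], [0.002, 0.0, -1.0]]
wrist_force: [-1.1, 0.5, 0.0]
gripper_width: 0.007
gripper_force: 0.4
time_s: 4.15
tcp_pos: [0.5505, -0.1351, 0.2107]
ee_rot: [[1.0, -0.029, 0.005], [-0.029, -1.0, 0.0], [0.005, -0.0, -1.0]]
wrist_force: [-0.1, -0.3, -1.3]
gripper_width: 0.006
gripper_force: 0.0
4.15 [ 0.55046462 -0.13509347  0.21073983]
```

View pics/w2b.png

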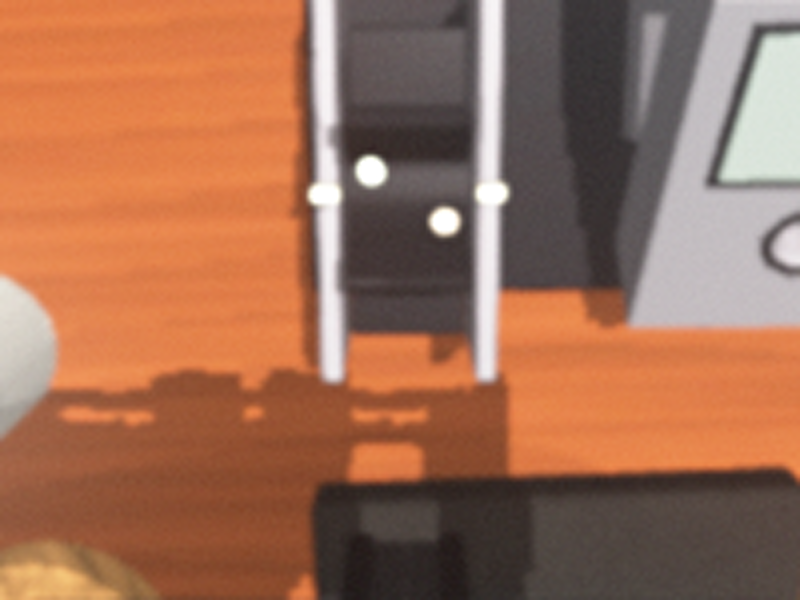

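The crop shows two pips at (371,171) and (445,221), centred on the marks at (324,193) and (491,193), so q is about 1.04. I'll repeat the stroke.

```bash
python3 -m handwheel '[[[0,0,0,0.011,0.001,0.03,0],[0,0,0,0,0,0.04,0],[0,0,0,0,0,0.035,0],[0,0,0,0,0,0.016,0],[0,0,0,0.008,0,0,0],[0,0,0,0.008,0,0,0],[0,0,0,0.008,0,0,0],[0,0,0,0.008,0,0,0],[0,0,0,0.0095,0,0,0],[0,0,0,0,0,0,0]]]'
python3 -m handwheel '[[[0,0,0,-0.002,0,-0.02,0],[0,0,0,-0.02,0,-0.04,0],[0,0,0,-0.02,0,-0.03,0],[0,0,0,-0.01,0,-0.03,0],[0,0,0,0,0,0,0],[0,0,0,0,0,0,0],[0,0,0,0,0,0,0]]]'
python3 - <<'E'
from h import *
s=r.sense();print(s['time_s'],s['tcp_pos'],s['joints'])
im=cams.capture("wrist");cv2.imwrite("pics/w3.png",im[:,:,::-1])
cv2.imwrite("pics/w3b.png",cv2.resize(im[100:250,220:420,::-1],(800,600),interpolation=cv2.INTER_CUBIC))
E
```

```text
time_s: 5.2
tcp_pos: [0.6037, -0.1374, 0.0883]
ee_rot: [[1.0, -0.028, 0.003], [-0.028, -1.0, -0.0], [0.003, 0.0, -1.0]]
wrist_force: [-1.0, -0.1, -0.4]
gripper_width: 0.001
gripper_force: 0.3
time_s: 5.9
tcp_pos: [0.5501, -0.1357, 0.2075]
ee_rot: [[1.0, -0.028, 0.0], [-0.028, -1.0, 0.0], [0.0, -0.0, -1.0]]
wrist_force: [-0.1, 0.2, -0.7]
gripper_width: 0.005
gripper_force: 0.0
5.9 [ 0.55011379 -0.13574135  0.20746289] [ 2.50977020e+00  1.70230036e+01 -9.25972686e+00 -2.07518917e-02
 -6.36993770e+01  8.58739264e+01]
```

View pics/w3b.png

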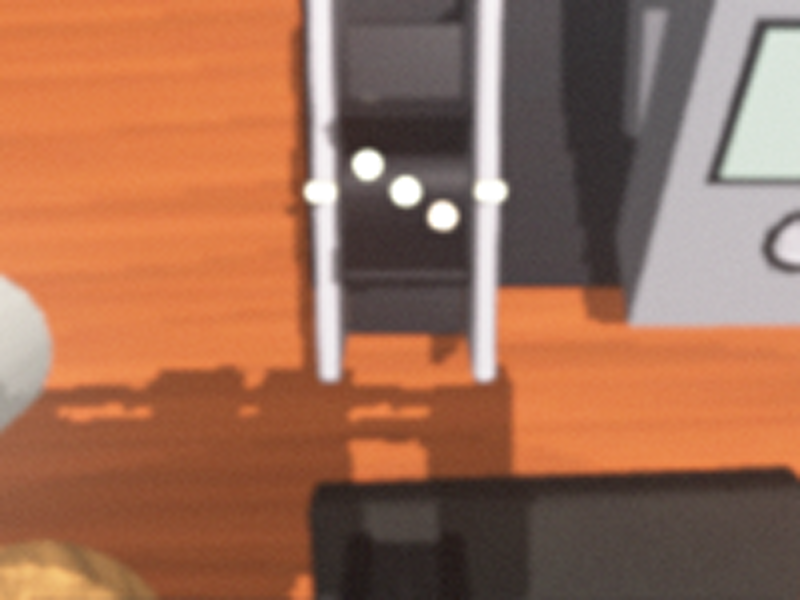

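The middle pip is at (405,190), level with the marks at (321,190) and (491,190), so step 1 is met. Next I'll go in front of and above the stylus, fingers open, and measure it from close by.

```bash
python3 -m handwheel '[[[0,0,0,0,-0.035,-0.01,0.087],[0,0,0,0,-0.04,-0.005,0.087],[0,0,0,0,-0.04,-0.005,0.087],[0,0,0,0,-0.04,0,0.087],[0,0,0,0,-0.04,0,0.087],[0,0,0,0,-0.04,0,0.087],[0,0,0,0,-0.04,0,0.087],[0,0,0,0,-0.04,0,0.087],[0,0,0,0,-0.037,0,0.087],[0,0,0,0,0,0,0.087],[0,0,0,0,0,0,0.087]]]'
python3 - <<'E'
from h import *
s=r.sense();print(s['time_s'],s['tcp_pos'])
im=cams.capture("wrist");cv2.imwrite("pics/w4.png",im[:,:,::-1])
print("expect head",proj("wrist",[.602,.217,.18],s))
cv2.imwrite("pics/w4b.png",cv2.resize(im[50:270,180:460,::-1],(764,600),interpolation=cv2.INTER_CUBIC))
E
```

```text
time_s: 7.05
tcp_pos: [0.5595, 0.2167, 0.2263]
ee_rot: [[1.0, -0.027, -0.002], [-0.027, -1.0, -0.002], [-0.002, 0.002, -1.0]]
wrist_force: [-0.0, 0.6, -0.2]
gripper_width: 0.928
gripper_force: 0.0
7.05 [0.55954044 0.21667312 0.22631504]
expect head [321.40290433 168.47502093]
```

View pics/w4b.png

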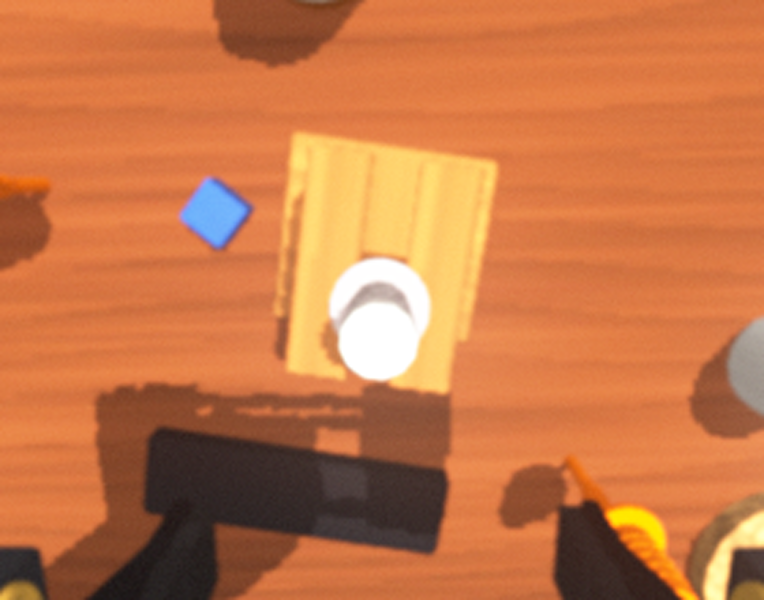

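Head centre is at crop (378,341) and collar at (380,307). Computing their positions.

```bash
python3 - <<'E'
from h import *
s=r.sense();F=lambda x,y:(180+x/2.729-.3,50+y/2.727-.3)
print(plane("wrist",F(378,341),.18,s),plane("wrist",F(380,307),.125,s))
print([plane("wrist",F(*p),.12,s)[:2].round(4) for p in[(287,373),(449,391),(497,160),(293,133)]])
A=lambda x,y:(225+x/4-.4,100+y/4-.4)
print(tri([ray("wrist",F(378,341),s),ray("top",A(118,198))]))
E
```

```text
[0.59721003 0.21870378 0.18      ] [0.59750501 0.21843764 0.125     ]
[array([0.5734, 0.2531]), array([0.5649, 0.194 ]), array([0.6454, 0.1777]), array([0.6558, 0.2458])]
(array([0.59915231, 0.21719068, 0.18689884]), [np.float64(0.0014843998943714508), np.float64(0.001484399894371422)])
```

Top and wrist views agree within about 3 mm, which puts the stylus near (0.599, 0.2175). Grasping.

```bash
python3 -m handwheel '[[[0,0,0,0.02,-0.001,0,0.087],[0,0,0,0.0195,-0.001,0,0.087],[0,0,0,0,0,0.03,0.087],[0,0,0,0,0,0.03,0.087],[0,0,0,0,0,0.03,0.087],[0,0,0,0,0,0,0.087],[0,0,0,0,0,0,0.05],[0,0,0,0,0,0,0.015],[0,0,0,0,0,0,0.01],[0,0,0,0,0,0,0.01],[0,0,0,0,0,0,0.01],[0,0,0,0,0,0,0.01]]]'
```

```text
time_s: 8.3
tcp_pos: [0.5994, 0.217, 0.1385]
ee_rot: [[1.0, -0.028, 0.001], [-0.028, -1.0, 0.0], [0.001, -0.0, -1.0]]
wrist_force: [-0.2, 0.1, 0.4]
gripper_width: 0.538
gripper_force: 0.0
```

```bash
python3 -m handwheel '[[[0,0,0,0,0,0.001,0.01],[0,0,0,0,0,0,0.01],[0,0,0,0,0,0,0.01],[0,0,0,0,0,0,0.01],[0,0,0,0,0,0,0.01],[0,0,0,0,0,0,0.01],[0,0,0,0,0,0,0.01]]]'
```

```text
time_s: 9.0
tcp_pos: [0.5992, 0.2168, 0.1369]
ee_rot: [[1.0, -0.028, -0.0], [-0.028, -1.0, -0.0], [-0.0, 0.0, -1.0]]
wrist_force: [0.7, 0.3, 0.0]
gripper_width: 0.243
gripper_force: 30.0
```

```bash
python3 -m handwheel '[[[0,0,0,0,0,-0.01,0.01],[0,0,0,0,0,-0.02,0.01],[0,0,0,0,0,-0.03,0.01],[0,0,0,0,0,-0.03,0.01],[0,0,0,0,0,-0.03,0.01],[0,0,0,-0.008,0.034,0,0.01],[0,0,0,-0.01,0.04,0,0.01],[0,0,0,-0.01,0.04,0,0.01],[0,0,0,-0.01,0.04,0,0.01],[0,0,0,-0.01,0.04,0,0.01],[0,0,0,-0.01,0.04,0,0.01],[0,0,0,-0.01,0.04,0,0.01]]]'
python3 -m handwheel '[[[0,0,0,-0.009,0.04,0,0.01],[0,0,0,-0.009,0.04,0,0.01],[0,0,0,-0.006,0.04,0,0.01],[0,0,0,-0.006,0.04,0,0.01],[0,0,0,-0.006,0.032,0,0.01],[0,1.333,0,0,0,0,0.01],[0,1.333,0,0,0,0,0.01],[0,1.333,0,0,0,0,0.01],[0,1.333,0,0,0,0,0.01],[0,1.333,0,0,0,0,0.01],[0,0,0,0,0,0,0.01],[0,0,0,0,0,0,0.01]]]'
python3 - <<'E'
from h import *
s=r.sense();print(s['tcp_pos'],s['ee_rot'],s['gripper_width'],s['wrist_force'])
R=s['ee_rot'];M=np.array([.582,-.25,.06]);print(np.degrees(np.arctan2(R[0,2],-R[2,2])))
d=R[:,2];T=M-d*(.030+.1119);print(T,"shift tool",R.T@(T-s['tcp_pos']))
E
```

```text
time_s: 10.2
tcp_pos: [0.5229, -0.0567, 0.2581]
ee_rot: [[1.0, -0.028, 0.001], [-0.028, -1.0, 0.0], [0.001, -0.0, -1.0]]
wrist_force: [0.6, -0.5, 0.1]
gripper_width: 0.247
gripper_force: 30.0
time_s: 11.4
tcp_pos: [0.4822, -0.2467, 0.2585]
ee_rot: [[0.766, -0.028, 0.642], [-0.021, -1.0, -0.019], [0.643, 0.001, -0.766]]
wrist_force: [0.5, 0.4, 0.3]
gripper_width: 0.245
gripper_force: 30.0
[ 0.48216159 -0.24668049  0.25847281] [[ 0.76578545 -0.0283542   0.64247077]
 [-0.02084409 -0.99959701 -0.0192704 ]
 [ 0.64275826  0.00136527 -0.76606786]] 0.24528759942478617 [0.50436293 0.37296438 0.32489986]
39.985228532535146
[ 0.4908334  -0.24726553  0.16870503] shift tool [-0.05104605  0.00021636  0.07435087]
```

```bash
python3 -m handwheel '[[[0,0,0,-0.017,0,0.024,0.01],[0,0,0,-0.017,0,0.024,0.01],[0,0,0,-0.017,0,0.02,0.01],[0,0,0,0,0,0,0.01],[0,0,0,0,0,0,0.01]]]'
python3 - <<'E'
from h import *
s=r.sense();print(s['time_s'],s['tcp_pos'])
W=cams.capture("wrist")[:,:,::-1];T=cams.capture("top")[:,:,::-1];S=cams.capture("scene")[:,:,::-1]
for n,i in zip("wts",(W,T,S)):cv2.imwrite(f"pics/h_{n}.png",i)
tip=s['tcp_pos']+s['ee_rot'][:,2]*.1119;M=[.582,-.25,.06]
for n in("wrist","top","scene"):print(n,"tip",proj(n,tip,s),"M",proj(n,M,s),"tcp",proj(n,s['tcp_pos'],s))
f=cv2.INTER_CUBIC
def c(im,u,v,w,h,W_,H_):
    u=int(min(max(u-w/2,0),640-w));v=int(min(max(v-h/2,0),400-h));print("crop",u,v);return cv2.resize(im[v:v+h,u:u+w],(W_,H_),interpolation=f)
a=c(W,*proj("wrist",M,s),200,150,400,300);a2=c(W,*proj("wrist",M,s),80,60,400,300)
b=c(T,*proj("top",M),80,60,400,300);d=c(S,*proj("scene",M),80,60,400,300)
cv2.imwrite("pics/hole.png",np.vstack([np.hstack([a,a2]),np.hstack([b,d])]))
E
```

```text
time_s: 11.9
tcp_pos: [0.4882, -0.2468, 0.173]
ee_rot: [[0.766, -0.027, 0.642], [-0.02, -1.0, -0.018], [0.642, 0.001, -0.766]]
wrist_force: [-0.2, 0.5, -1.1]
gripper_width: 0.246
gripper_force: 30.0
11.9 [ 0.48815801 -0.24682679  0.172994  ]
wrist tip [322.97319618 197.65109383] M [323.21600414 189.44139136] tcp [324.02285272 247.30333584]
top tip [449.57133315 173.04985269] M [446.24505424 166.78631747] tcp [462.19402213 196.61572427]
scene tip [224.04997707 161.43523729] M [219.7332385  172.50210505] tcp [238.58168515 124.64002041]
crop 223 114
crop 283 159
crop 406 136
crop 179 142
```

View pics/hole.png

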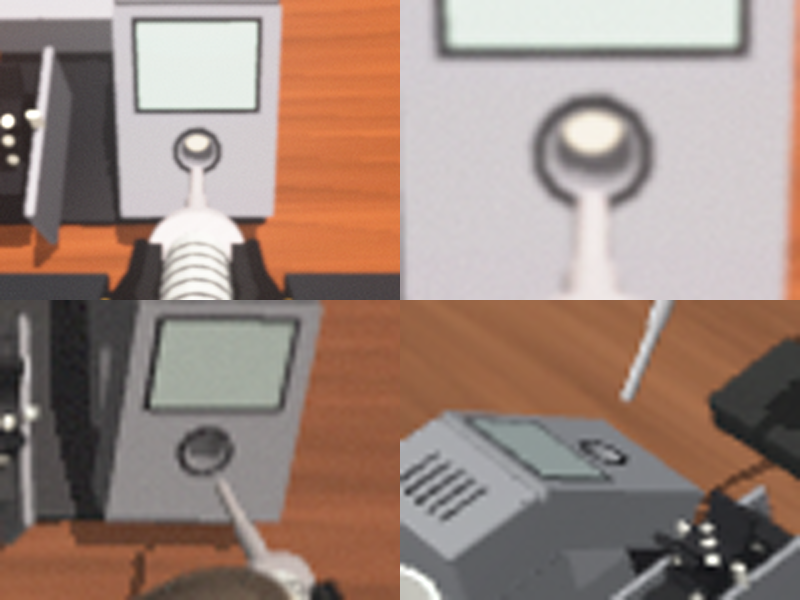

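The four panels show the tip (wrist pixel 321.6,198) square in front of the hole (wrist 321.6,189; top 446.8,166.0; scene 219.2,172.0). The tip's predicted pixels match in all three views. I'll triangulate the mouth relative to the tip.

```bash
python3 - <<'E'
from h import *
s=r.sense();R=s['ee_rot'];tip=s['tcp_pos']+R[:,2]*.1119
hp={"wrist":(321.6,189),"top":(446.8,166.),"scene":(219.2,172.)}
tp={"wrist":(321.6,197.6),"top":(449.6,172.5),"scene":(224,161.2)}
H,e=tri([ray(n,hp[n],s) for n in hp]);P,e2=tri([ray(n,tp[n],s) for n in tp])
print(H,e,P,e2,"cmd tip",tip)
print("in tool: hole-tip meas",R.T@(H-P),"hole-tip by model",R.T@(np.array([.582,-.25,.06])-tip),"H-tip",R.T@(H-tip))
E
```

```text
[ 0.58285362 -0.24925883  0.06338401] [np.float64(0.0017596999913533965), np.float64(0.0012167550895354116), np.float64(0.0006738787260471642)] [ 0.56049013 -0.24774278  0.08928564] [np.float64(0.000880976911486827), np.float64(0.0007504805689088102), np.float64(0.0001562852902419342)] cmd tip [ 0.56002517 -0.24852846  0.08860439]
in tool: hole-tip meas [0.00042495 0.00086775 0.03424011] hole-tip by model [-0.00161518  0.00082929  0.03605514] H-tip [1.20402829e-03 7.09099003e-05 3.40041801e-02]
```

Lateral offset is under 1.5 mm against 5.5 mm of clearance, and the mouth is about 35 mm away. Going in.

```bash
python3 -m handwheel '[[[0,0,0,0,0.0005,0.015,0.01],[0,0,0,0,0,0.015,0.01],[0,0,0,0,0,0.013,0.01],[0,0,0,0,0,0.012,0.01],[0,0,0,0,0,0,0.01],[0,0,0,0,0,0,0.01]]]'
```

```text
time_s: 12.65
tcp_pos: [0.5224, -0.2478, 0.1311]
ee_rot: [[0.765, -0.028, 0.643], [-0.021, -1.0, -0.018], [0.644, 0.001, -0.765]]
wrist_force: [-0.8, 0.1, -0.7]
gripper_width: 0.25
gripper_force: 30.0
```

```bash
python3 -m handwheel '[[[0,0,0,0,0,0.005,0.01],[0,0,0,0,0,0.004,0.01],[0,0,0,0,0,0.002,0.01],[0,0,0,0,0,0,0.01],[0,0,0,0,0,0,0.01]]]'
python3 -m handwheel '[[[0,0,0,0,0,0.002,0.01],[0,0,0,0,0,0,0.01]]]'
```

```text
time_s: 13.15
tcp_pos: [0.5294, -0.248, 0.1222]
ee_rot: [[0.765, -0.028, 0.643], [-0.021, -1.0, -0.018], [0.643, 0.0, -0.766]]
wrist_force: [-0.9, 0.9, 2.9]
gripper_width: 0.245
gripper_force: 30.0
time_s: 13.35
tcp_pos: [0.5307, -0.248, 0.1204]
ee_rot: [[0.765, -0.028, 0.643], [-0.022, -1.0, -0.018], [0.643, 0.0, -0.766]]
wrist_force: [-2.4, 1.2, 3.7]
gripper_width: 0.248
gripper_force: 30.0
```

```bash
python3 -m handwheel '[[[0,0,0,0,0,0.0015,0.01],[0,0,0,0,0,0,0.01]]]'
python3 -m handwheel '[[[0,0,0,0,0,0.001,0.01],[0,0,0,0,0,0,0.01]]]'
```

```text
time_s: 13.55
tcp_pos: [0.5311, -0.2482, 0.1201]
ee_rot: [[0.765, -0.028, 0.643], [-0.021, -1.0, -0.019], [0.644, 0.001, -0.765]]
wrist_force: [-8.2, 2.0, 12.2]
gripper_width: 0.25
gripper_force: 30.0
time_s: 13.75
tcp_pos: [0.5312, -0.2483, 0.1199]
ee_rot: [[0.765, -0.028, 0.644], [-0.021, -1.0, -0.019], [0.644, 0.001, -0.765]]
wrist_force: [-13.3, 1.4, 17.3]
gripper_width: 0.245
gripper_force: 30.0
```

The button is bottomed, with about 21 N axial force. I'll ease off slightly and hold it.

```bash
python3 -m handwheel '[[[0,0,0,0,0,-0.001,0.01],[0,0,0,0,0,0,0.01],[0,0,0,0,0,0,0.01],[0,0,0,0,0,0,0.01],[0,0,0,0,0,0,0.01],[0,0,0,0,0,0,0.01],[0,0,0,0,0,0,0.01],[0,0,0,0,0,0,0.01],[0,0,0,0,0,0,0.01],[0,0,0,0,0,0,0.01],[0,0,0,0,0,0,0.01],[0,0,0,0,0,0,0.01]]]'
```

```text
time_s: 14.95
tcp_pos: [0.531, -0.2482, 0.1201]
ee_rot: [[0.765, -0.028, 0.643], [-0.021, -1.0, -0.019], [0.644, 0.001, -0.765]]
wrist_force: [-8.6, 1.7, 10.8]
gripper_width: 0.243
gripper_force: 30.0
```

```bash
python3 -m handwheel '[[[0,0,0,0,0,-0.006,0.01],[0,0,0,0,0,-0.012,0.01],[0,0,0,0,0,-0.024,0.01],[0,0,0,0,0,-0.024,0.01],[0,0,0,0,0,-0.024,0.01],[0,0,0,0.022,0,-0.027,0.01],[0,0,0,0.022,0,-0.027,0.01],[0,-1.333,0,0,0,0,0.01],[0,-1.333,0,0,0,0,0.01],[0,-1.333,0,0,0,0,0.01],[0,-1.333,0,0,0,0,0.01],[0,-1.333,0,0,0,0,0.01]]]'
python3 -m handwheel '[[[0,0,0,0,0,0,0.01],[0,0,0,0,0,0,0.01]]]'
python3 - <<'E'
from h import *
s=r.sense();R=s['ee_rot'];T=np.array([.5992,.2168,.1369]);print(s['tcp_pos'],R,R.T@(T-s['tcp_pos']))
E
```

```text
time_s: 16.15
tcp_pos: [0.4725, -0.2462, 0.2579]
ee_rot: [[1.0, -0.028, -0.005], [-0.028, -1.0, -0.0], [-0.005, 0.001, -1.0]]
wrist_force: [0.7, -0.3, 0.1]
gripper_width: 0.243
gripper_force: 30.0
time_s: 16.35
tcp_pos: [0.4728, -0.2459, 0.2558]
ee_rot: [[1.0, -0.028, -0.002], [-0.028, -1.0, 0.001], [-0.002, -0.001, -1.0]]
wrist_force: [-0.0, -0.1, -1.2]
gripper_width: 0.241
gripper_force: 30.0
[ 0.47283622 -0.24590244  0.25581713] [[ 9.99603473e-01 -2.80805489e-02 -2.09266039e-03]
 [-2.80784155e-02 -9.99605180e-01  1.04199991e-03]
 [-2.12109409e-03 -9.82828144e-04 -9.99997268e-01]] [ 0.11357395 -0.46595125  0.11913451]
```

```bash
python3 -m handwheel '[[[0,0,0,0.009,-0.036,0,0.01],[0,0,0,0.0095,-0.039,0,0.01],[0,0,0,0.0095,-0.039,0,0.01],[0,0,0,0.0095,-0.039,0,0.01],[0,0,0,0.0095,-0.039,0,0.01],[0,0,0,0.0095,-0.039,0,0.01],[0,0,0,0.0095,-0.039,0,0.01],[0,0,0,0.0095,-0.039,0,0.01],[0,0,0,0.0095,-0.039,0,0.01],[0,0,0,0.0095,-0.039,0,0.01],[0,0,0,0.0095,-0.039,0,0.01],[0,0,0,0.0095,-0.039,0,0.01]]]'
python3 -m handwheel '[[[0,0,0,0,0,0,0.01],[0,0,0,0,0,0,0.01]]]'
python3 - <<'E'
from h import *
s=r.sense();R=s['ee_rot'];T=np.array([.5992,.2168,.1369]);print(s['tcp_pos'],R.T@(T-s['tcp_pos']),s['wrist_force'])
W=cams.capture("wrist")[:,:,::-1];S=cams.capture("scene")[:,:,::-1];cv2.imwrite("pics/f_w.png",W);cv2.imwrite("pics/f_s.png",S)
E
```

```text
time_s: 17.55
tcp_pos: [0.5986, 0.2162, 0.2579]
ee_rot: [[1.0, -0.029, 0.001], [-0.029, -1.0, 0.001], [0.001, -0.001, -1.0]]
wrist_force: [-0.1, -0.3, -0.5]
gripper_width: 0.245
gripper_force: 30.0
time_s: 17.75
tcp_pos: [0.5984, 0.2154, 0.2571]
ee_rot: [[1.0, -0.027, -0.001], [-0.027, -1.0, -0.0], [-0.001, 0.0, -1.0]]
wrist_force: [0.4, -0.6, -0.9]
gripper_width: 0.244
gripper_force: 30.0
[0.59837091 0.21537703 0.25708542] [ 0.00088952 -0.00145753  0.12018457] [ 0.44860544 -0.62690261 -0.91178367]
```

```bash
python3 -m handwheel '[[[0,0,0,0.001,-0.0014,0,0.01],[0,0,0,0,0,0.02,0.01],[0,0,0,0,0,0.02,0.01],[0,0,0,0,0,0.02,0.01],[0,0,0,0,0,0.02,0.01],[0,0,0,0,0,0,0.01]]]'
python3 -m handwheel '[[[0,0,0,0,0,0.015,0.01],[0,0,0,0,0,0.015,0.01],[0,0,0,0,0,0.007,0.01],[0,0,0,0,0,0,0.01],[0,0,0,0,0,0,0.01]]]'
```

```text
time_s: 18.45
tcp_pos: [0.5989, 0.2154, 0.1749]
ee_rot: [[1.0, -0.03, -0.004], [-0.03, -1.0, -0.001], [-0.004, 0.001, -1.0]]
wrist_force: [-0.8, 0.2, -1.5]
gripper_width: 0.244
gripper_force: 30.0
time_s: 18.95
tcp_pos: [0.6009, 0.2167, 0.1417]
ee_rot: [[1.0, -0.028, 0.002], [-0.028, -1.0, 0.001], [0.002, -0.001, -1.0]]
wrist_force: [-0.1, 0.1, -0.2]
gripper_width: 0.246
gripper_force: 30.0
```

```bash
python3 -m handwheel '[[[0,0,0,0,0,0.002,0.01],[0,0,0,0,0,0.001,0.01],[0,0,0,0,0,0,0.01],[0,0,0,0,0,0,0.01]]]'
python3 -m handwheel '[[[0,0,0,0,0,0.001,0.01],[0,0,0,0,0,0,0.01]]]'
```

```text
time_s: 19.35
tcp_pos: [0.6003, 0.2168, 0.1377]
ee_rot: [[1.0, -0.028, 0.0], [-0.028, -1.0, 0.0], [0.0, -0.0, -1.0]]
wrist_force: [0.4, -0.8, -1.5]
gripper_width: 0.244
gripper_force: 30.0
time_s: 19.55
tcp_pos: [0.6005, 0.2168, 0.1369]
ee_rot: [[1.0, -0.028, 0.001], [-0.028, -1.0, 0.0], [0.001, -0.0, -1.0]]
wrist_force: [-0.7, -0.7, 0.8]
gripper_width: 0.246
gripper_force: 30.0
```

```bash
python3 -m handwheel '[[[0,0,0,0,0,0.001,0.01],[0,0,0,0,0,0,0.01]]]'
python3 -m handwheel '[[[0,0,0,0,0,0,0.03],[0,0,0,0,0,0,0.04],[0,0,0,0,0,0,0.06],[0,0,0,0,0,0,0.087],[0,0,0,0,0,0,0.087],[0,0,0,0,0,0,0.087],[0,0,0,0,0,0,0.087],[0,0,0,0,0,0,0.087],[0,0,0,0,0,0,0.087]]]'
```

```text
time_s: 19.75
tcp_pos: [0.6005, 0.2168, 0.1369]
ee_rot: [[1.0, -0.028, 0.001], [-0.028, -1.0, 0.0], [0.001, -0.0, -1.0]]
wrist_force: [-1.8, 0.1, 4.8]
gripper_width: 0.248
gripper_force: 30.0
time_s: 20.65
tcp_pos: [0.6003, 0.2167, 0.1356]
ee_rot: [[1.0, -0.028, 0.0], [-0.028, -1.0, -0.0], [0.0, 0.0, -1.0]]
wrist_force: [-0.4, -0.7, 0.7]
gripper_width: 0.957
gripper_force: 0.0
```

The collar was resting on the prongs (5 N) before release. Now I'll retreat straight up, then forward, and check.

```bash
python3 -m handwheel '[[[0,0,0,0,0,-0.015,0.087],[0,0,0,0,0,-0.03,0.087],[0,0,0,0,0,-0.03,0.087],[0,0,0,0,0,-0.03,0.087],[0,0,0,-0.04,0,0,0.087],[0,0,0,-0.04,0,0,0.087],[0,0,0,-0.04,0,0,0.087],[0,0,0,0,0,0,0.087],[0,0,0,0,0,0,0.087],[0,0,0,0,0,0,0.087]]]'
python3 - <<'E'
from h import *
s=r.sense();print(s['time_s'],s['tcp_pos'],s['wrist_force'])
T=cams.capture("top")[:,:,::-1];S=cams.capture("scene")[:,:,::-1];W=cams.capture("wrist")[:,:,::-1]
f=cv2.INTER_CUBIC;g=lambda i,u,v,w,h:cv2.resize(i[v:v+h,u:u+w],(400,300),interpolation=f)
cv2.imwrite("pics/end.png",np.vstack([np.hstack([g(T,215,95,100,75),g(S,300,225,120,90)]),np.hstack([g(T,375,95,120,90),g(W,120,0,400,300)])]))
E
```

```text
time_s: 21.65
tcp_pos: [0.481, 0.2204, 0.2408]
ee_rot: [[1.0, -0.028, 0.001], [-0.028, -1.0, 0.0], [0.001, -0.001, -1.0]]
wrist_force: [0.4, 0.3, -0.1]
gripper_width: 0.998
gripper_force: 0.0
21.65 [0.48104114 0.22042323 0.2408262 ] [ 0.39166187  0.30941272 -0.08329393]
```

View pics/end.png

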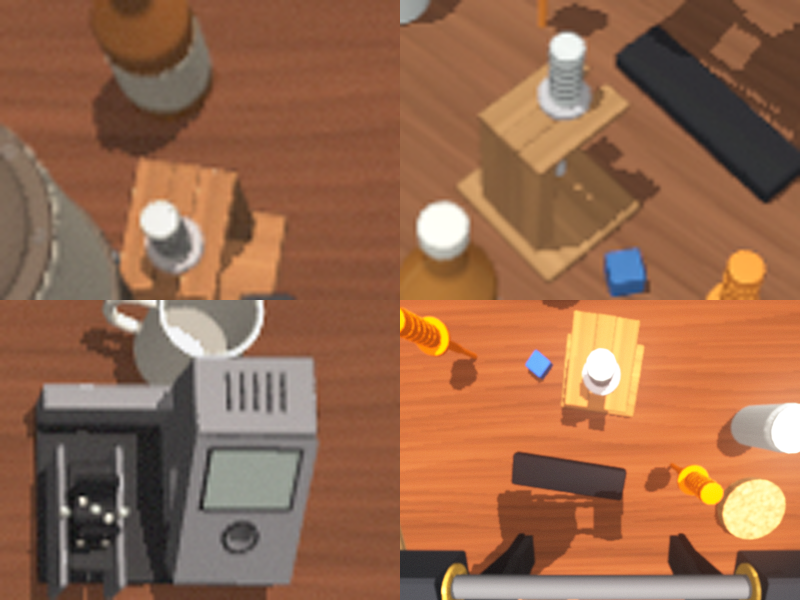

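The stylus hangs upright in the fork (scene panel, about (567,95)). The three pips are level with the marks (console panel, about (95,508)), the hole is clear, and everything else is where it was. Handing in.

```bash
python3 -c "
from station import r
print(r.finish_job())"
```

```text
the job is handed in; nothing more can be done
None
```

I handed the job in at about 22 s: the wheel shows three pips level with the marks, the button was held fully in for over a second and released, and the stylus hangs upright in its fork; no verdict came back.

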